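Cap a specimen vial in the ratchet lever press

ROBOT

A 6-joint arm with a two-finger parallel gripper is mounted at the origin on the work surface; the furniture and walls round the work are solid. World frame = base frame: x ahead of the robot, y to its left, z up, the work surface at z = 0. Lengths are in m, angles in degrees, forces in N, time in s.
With the tool pointing down it reaches from about 0.3 to 0.75 m from the base axis. Payload 8.5 kg.
Tool frame: the origin (TCP) lies at the very end of the fingers, on their centre line; the grasp point (between the pads) lies 19 mm behind it (env.hold_point_z is the distance from the TCP to the grasp point, in m); z points along the fingers, y is the line along which they close (so a half turn about z gives the same grasp; the last joint's range is limited). The gripper opens to 85 mm and grips with 20 to 120 N. Pads are 22 mm wide; open, the fingers measure 114 mm over their backs; the gripper's body (76 mm by 85 mm) begins 54 mm behind the grasp point. The pads swing forward as they close: fully open they stand 13 mm farther back than shut.
Start: joints at [-80.346, 21.807, 74.336, -0, 83.858, -12.336], TCP at [0.206, -0.51, 0.231] pointing down, gripper open.
Joint ranges: [-178.18, 178.18], [-50.72, 133.34], [12.68, 142.11], [-81.47, 261.47], [9.98, 163.14], [-165.26, 165.26]. Speed limits (degrees/s): [136.94, 136.94, 180, 180, 180, 180].

INTERFACE

Orientations are given as a 3x3 rotation matrix whose columns are the frame's x, y, z axes.
In Python, from rig import env, optics gives the robot as it stands.
- The arm moves only by the shell command python3 -m jog 'ROWS' [OPENING] [FORCE]. ROWS is JSON, a list of rows, each an object with "linear": the shift along the tool's x, y, z in units of 40 mm (1.0 is 40 mm), a list of three; "roll": the turn about the tool's z in units of 5 degrees (1.0 is 5 degrees). A call has 1 to 12 rows; each row shifts and turns the commanded pose from where the row before left it, along the tool's axes as they then stand; what a row does not reach is not made up. A row lasts 1/12 s, in which the tool goes at most 41.7 mm and 7.16 degrees, less where a joint would pass 70% of its speed; a pose out of reach is approached as far as the arm can. A call is refused whole if a number of a shift passes 1 or a number of a turn 1, either way. A call with a gripper value outside its range is refused whole. OPENING is the opening, from -1 (shut) to 1 (fully open), set as the call begins (- or left out, the last holds). The fingers move at their own pace and stop on an object; FORCE is the grip in N (left out, the last holds). Time passes only in rows, so rows that do not move let the fingers close. It gives the time, the measured TCP pose, the force, the opening and the grip force at its end, in the units of the state.
- env.observe(): the state, without advancing time (a new reading comes with each control period).
- optics.get_image(name): name is "scene" or "top" or "wrist"; returns the picture (400x640x3 uint8, red, green, blue); there is no depth.
- optics.calibration(name): a dict with "fov_y" (degrees; the focal length in pixels is half the picture's height over the tangent of half this angle, whatever the lens; pixels are square), "cx", "cy" (the principal point, pixels), "T" (4x4, takes a point from camera to world coordinates). Camera axes: x right, y down, z forward; pixel columns grow to the right and rows downward; lengths in m; the calibration is good to about 2 mm. A picture is of the moment at which its call begins: read the wrist's pose just before it. calibration takes no time and is no camera call; for the wrist camera it gives the pose at the moment of the call.
- env.close_job(): hands the job in; it is judged then, once.
The state is a dict: "time_s": time; "q": joint angles; "qvel": joint speeds; "joint_efforts": joint torques, N m; "position": TCP position; "tool_rot": TCP orientation; "ft_force": force on the tool from outside, world axes, zero at the start; "wrist_torque": the same for the moment, N m; "grip_width": finger opening in m; "gripper_force": force on a finger pad.
Only numpy, scipy, OpenCV 4.12 (cv2) and the standard library are available. Lean on these libraries where they do the work, as an engineer would, in place of code of your own. Each camera call takes 0.05 s, during which the arm holds its last target. There are 200 camera calls.

TASK

A glass specimen vial stands in the small grey lever press with its white cap only set on, and the press's ratchet holds the lever up. With a fingertip, press the thumb tab of the ratchet pawl all the way down so that the pawl tips out of the teeth and stays out, then push the lever's black handle down to its stop so that the ram presses the cap fully on, and take the hand away, leaving the lever down. Only press and push: lift nothing, do not touch the vial or shove the press along the bench, and leave the other things where they are.

Things in the scene. Friction and masses are not known exactly. Their poses are not given: they have to be found in the camera images.
- press: Small grey lever press, 6 kg, on rubber feet. Origin on the bench under the lever's pivot; z up, -x its front (faces the robot), handle at its -y, thumb tab at its +y; all moving parts lie within 20 mm of its plane x = 0. Base 88 mm (x) by 170 mm (y +73 to -97), top at 12.5 mm. Lever pivot y 0, z 136 mm; pawl pivot y +60, z 174 mm; both axes along x.
- pawl_tab (a point): Middle of the top face of the pawl's thumb tab, a ribbed steel plate 32 mm wide (along the press's x), 30 mm long, 46 mm out from the pawl's pivot, about 190 mm above the bench, free all round. It slopes up outwards by about 15 degrees while the pawl is in the teeth, and goes down 18 mm as the pawl tips right out.
- pawl (a joint): Angle of the pawl, a steel see-saw hook over the toothed sector: 0 to 0.1 rad with its nose in or on the teeth, 0.40 fully out (stop). Pressing the tab down increases it. An over-centre spring draws it back in below 0.20 and keeps it out above; 2 to 8 N at the tab. With the nose in, the lever goes down at most to the next tooth (0.16 rad).
- lever (a joint): Angle of the lever: 0 fully raised (0.63 rad above level), grows as it goes down, 0.63 at the lower stop, where it is level. It starts at 0.06 to 0.26. Its pivot is stiff: it stays where left. With the pawl out about 3 to 4 N at the handle moves it, 3 N more while the cap goes on, from about 0.51 rad to the stop.
- lever_grip (a point): Middle of the upper face of the lever's black handle, 161 mm from the lever's pivot and 9 mm above the lever's middle line; the handle is 62 mm long (along the lever), 36 mm wide, 18 mm thick. It moves in an arc about the pivot; at the lower stop this point is 145 mm above the bench. The raised handle's end reaches up to 250 mm: pass above it.
- nest (a point): Centre of the floor of the round nest on the press's base (15 mm above the bench), 50 mm to the handle side of the pivot, right under the ram; the vial stands in it.
- vial: Loose glass specimen vial, 24 mm across, standing upright in the nest under the ram; origin under its centre. It must not be touched.
- cap_top (a point): Centre of the top of the white cap on that vial (28 mm across): 62 mm above the vial's foot while it is only set on, 56 mm when fully on.
- vial_cap (a joint): How far the vial's cap has been pushed on: 0 as found (standing 6 mm proud), about 0.0057 m when the lever is at its lower stop, 0.006 at most. It is stiff (9 N at the ram) and stays where it is pushed.
- capped_vial_a: Finished specimen vial with white cap, 27 mm across, 56 mm tall, standing on the bench just in front of the press; origin under its centre. A bystander: leave it alone.
- capped_vial_b: A second finished specimen vial beside it, the same size. A bystander: leave it alone.
- forceps: Steel forceps lying on the bench in front of the press, 126 mm long, 8 mm high. A bystander: leave it alone.
- petri_dish: Glass dish 67 mm across, 14 mm high, lying on the bench under the press's handle. A bystander: leave it alone.
- dropper: Brown dropper bottle with a black bulb, 33 mm across, 96 mm tall, at the left of the bench. A bystander: leave it alone.
- beaker: Small glass beaker, 52 mm across, 67 mm tall, at the left front of the bench. A bystander: leave it alone.
Mind the look-alikes: they are no part of the job. Leave any purple or turquoise look-alike of the vial alone.

How it is judged:
By the outcome, as a careful person would: the job done as asked, in the order asked, and still so for the second after the job is handed in, with the robot touching nothing.
It also fails if it takes over 45 s, if anything falls off the work surface, if the arm or the gripper's body presses on something with over 40 N, if the wrist force passes 120 N, or if a joint passes its speed limit or range.

## Working session

There is one attempt and no reset: what is moved stays moved. The work goes in short steps, Python scripts to look and compute and a shell command to move; the robot and the scene stay as the last step left them, time stands still between calls to the robot, and variables do not carry over. Pictures are saved under pics/ and viewed, at most 10 in all, crops included, and the job is handed in when it is done.

```bash
mkdir -p pics
python3 - <<'E'
from rig import env, optics
import cv2, numpy as np
np.set_printoptions(precision=4,suppress=True)
for n in("scene","top","wrist"):
    c=optics.calibration(n); print(n,c['fov_y'],c['cx'],c['cy']); print(np.array(c['T']))
    cv2.imwrite(f"pics/{n}0.png",optics.get_image(n)[:,:,::-1])
s=env.observe(); print(s['time_s'],s['position'],np.array(s['tool_rot']))
E
```

```text
scene 56.61778166082983 322.49462481523426 197.00913081099168
[[ 0.6327 -0.4871  0.6019 -0.0386]
 [-0.7743 -0.409   0.4829 -0.2991]
 [ 0.0109 -0.7716 -0.636   0.6956]
 [ 0.      0.      0.      1.    ]]
top 54.38963620854512 317.16129840398406 193.56872232354473
[[-0.0179 -0.9977  0.0652  0.4118]
 [-0.9998  0.017  -0.0139  0.0821]
 [ 0.0128 -0.0654 -0.9978  1.0096]
 [ 0.      0.      0.      1.    ]]
wrist 71.36643684902548 325.59357987724616 198.05528553027185
[[ 0.3738 -0.8875 -0.2695  0.2749]
 [-0.9275 -0.358  -0.1077 -0.4825]
 [-0.0009  0.2902 -0.957   0.3738]
 [ 0.      0.      0.      1.    ]]
0.15 [ 0.2059 -0.5098  0.2309] [[ 0.9272  0.3745 -0.0002]
 [ 0.3745 -0.9272  0.0011]
 [ 0.0002 -0.0011 -1.    ]]
```

View pics/scene0.png

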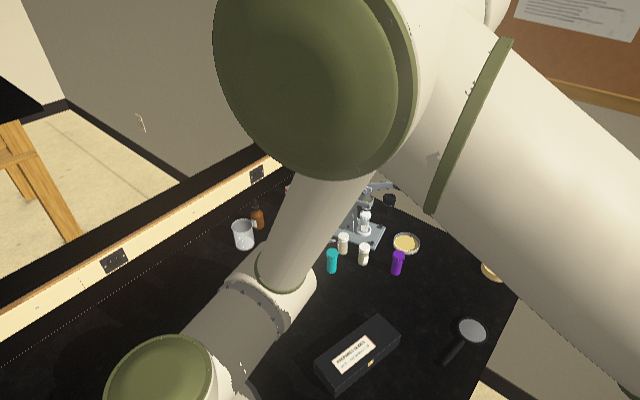

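View pics/top0.png

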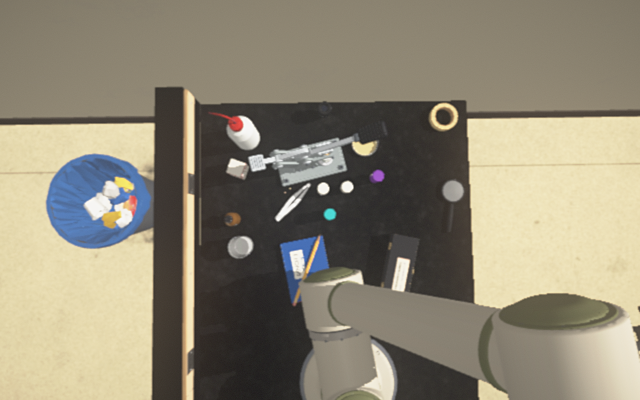

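The top picture shows the press: base about (272-347, 138-186), thumb tab at (257,162), black handle near (375,130). I'll zoom in on it.

Run:
```python
import cv2
im=cv2.imread("pics/top0.png")[100:210,220:400]
cv2.imwrite("pics/topc.png",cv2.resize(im,None,fx=4.4,fy=4.4,interpolation=cv2.INTER_CUBIC))
```

```text
(no output)
```

View pics/topc.png

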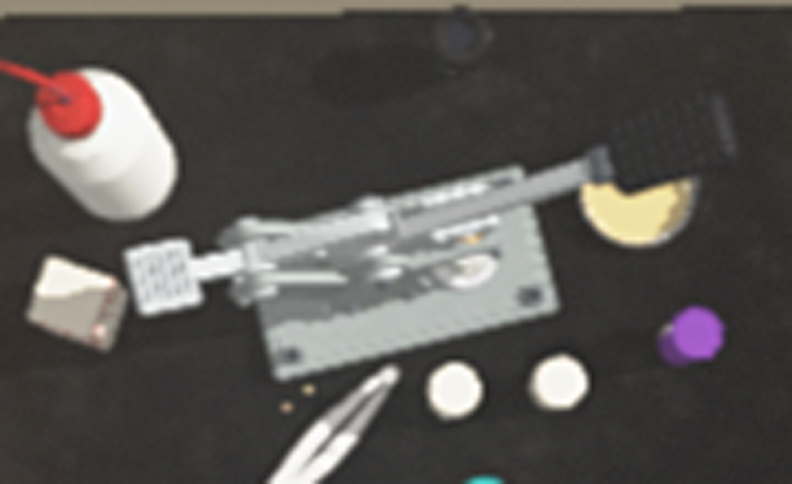

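```bash
cat > h.py <<'E'
from rig import env, optics
import numpy as np
np.set_printoptions(precision=4,suppress=True)
def ray(c,u,v,z):
    f=200/np.tan(np.radians(c['fov_y']/2));T=np.array(c['T'])
    d=T[:3,:3]@[(u-c['cx'])/f,(v-c['cy'])/f,1]
    return T[:3,3]+d*(z-T[2,3])/d[2]
E
python3 - <<'E'
from h import *
c=optics.calibration('top')
fl,fr,br=[ray(c,220+x/4.4,100+y/4.4,.0125) for x,y in((280,378),(560,308),(520,168))]
print(fl,fr,br,np.linalg.norm(fl-fr),np.linalg.norm(br-fr))
yl=(fl-fr);yl/=np.linalg.norm(yl);xl=np.array([yl[1],-yl[0],0])
org=fr+yl*.097+xl*.044; print('yaw',np.degrees(np.arctan2(xl[1],xl[0])),'org',org)
def loc(p): return np.array([(p-org)@xl,(p-org)@yl,p[2]])
t=ray(c,220+163/4.4,100+277/4.4,.190);print('tab',t,loc(t))
for th in(.06,.11,.16,.21,.26):
    a=.63-th; z=.136+.161*np.sin(a)+.009*np.cos(a); yy=-(.161*np.cos(a)-.009*np.sin(a))
    g=ray(c,220+665/4.4,100+143/4.4,z); print(th,z,'model y',yy,'seen',g,loc(g))
E
```

```text
[0.4981 0.1539 0.0125] [ 0.5365 -0.0106  0.0125] [0.6199 0.0111 0.0125] 0.16892721305460381 0.08615717753447875
yaw 13.150240113970481 org [0.5573 0.0938 0.0125]
tab [0.5324 0.1967 0.19  ] [-0.0008  0.1058  0.19  ]
0.06 0.23045786862262949 model y -0.13068936856251953 seen [ 0.585  -0.0406  0.2305] [-0.0036 -0.1373  0.2305]
0.11 0.2238080748099405 model y -0.13524696668750802 seen [ 0.5865 -0.0417  0.2238] [-0.0024 -0.1386  0.2238]
0.16 0.21693880653978798 model y -0.13946651783103636 seen [ 0.588  -0.0427  0.2169] [-0.0011 -0.14    0.2169]
0.21 0.2098672334054016 model y -0.14333747531274552 seen [ 0.5896 -0.0439  0.2099] [ 0.0002 -0.1415  0.2099]
0.26 0.2026110306568132 model y -0.1468501637548869 seen [ 0.5912 -0.045   0.2026] [ 0.0015 -0.1429  0.2026]
```

The crop shows the tab centre at crop (163,277), the handle centre at (665,143) and clear base corners. The sizes and local positions match the description to within a few mm. I'll move above the tab with the fingers shut.

```bash
python3 -m jog '[{"linear":[0,0,-0.9],"roll":0},{"linear":[0,0,-0.9],"roll":0},{"linear":[0,0,-0.7],"roll":0},{"linear":[0.71,-0.66,0],"roll":0},{"linear":[0.71,-0.66,0],"roll":0},{"linear":[0.71,-0.66,0],"roll":0},{"linear":[0.71,-0.66,0],"roll":0},{"linear":[0.71,-0.66,0],"roll":0},{"linear":[0.71,-0.66,0],"roll":0},{"linear":[0.71,-0.66,0],"roll":0},{"linear":[0.71,-0.66,0],"roll":0},{"linear":[0.71,-0.66,0],"roll":0}]' -1
python3 -m jog '[{"linear":[0.71,-0.66,0],"roll":0},{"linear":[0.71,-0.66,0],"roll":0},{"linear":[0.71,-0.66,0],"roll":0},{"linear":[0.71,-0.66,0],"roll":0},{"linear":[0.71,-0.66,0],"roll":0},{"linear":[0.71,-0.66,0],"roll":0},{"linear":[0.71,-0.66,0],"roll":0},{"linear":[0.71,-0.66,0],"roll":0},{"linear":[0,0,0],"roll":0},{"linear":[0,0,0],"roll":0}]'
python3 - <<'E'
from h import *
import cv2
s=env.observe();print(s['time_s'],s['position'],np.array(s['tool_rot']))
c=optics.calibration('wrist');print(np.array(c['T']))
cv2.imwrite("pics/w1.png",optics.get_image('wrist')[:,:,::-1])
R=np.array(s['tool_rot']);print((R.T@(np.array([.5324,.1967,.25])-s['position']))/.04)
E
```

```text
time_s: 1.15
position: [0.3542, -0.1921, 0.3313]
tool_rot: [[0.927, 0.374, 0.0], [0.374, -0.927, 0.0], [0.0, -0.0, -1.0]]
ft_force: [0.1, 0.2, -0.4]
grip_width: -0.0001
gripper_force: 0.0
time_s: 1.98
position: [0.4857, 0.0884, 0.3306]
tool_rot: [[0.926, 0.378, -0.001], [0.378, -0.926, -0.0], [-0.001, -0.001, -1.0]]
ft_force: [-0.4, 0.0, 0.1]
grip_width: 0.0
gripper_force: 0.0
1.9833 [0.4857 0.0884 0.3306] [[ 0.926   0.3776 -0.0014]
 [ 0.3776 -0.926  -0.    ]
 [-0.0013 -0.0005 -1.    ]]
[[ 0.377  -0.8859 -0.2702  0.5548]
 [-0.9262 -0.3606 -0.1098  0.1161]
 [-0.0001  0.2917 -0.9565  0.4735]
 [ 0.      0.      0.      1.    ]]
[ 2.1056 -2.0644  2.0145]
```

View pics/w1.png

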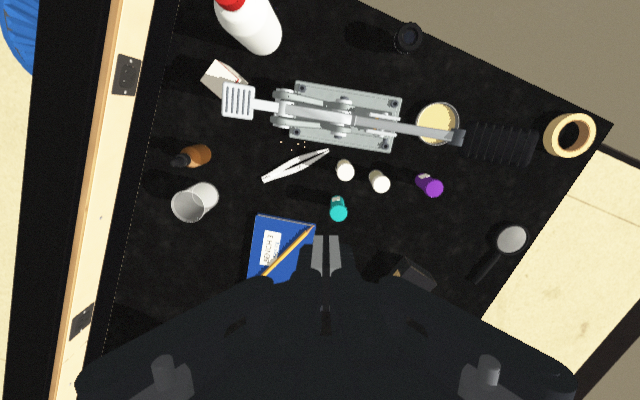

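The wrist view shows the tab at (238,101), the handle centre near (499,143), and the bottle with its red top at (230,3) beyond the tab. I'll cross-check these against the top view.

Run:
```python
from h import *
c=optics.calibration('wrist');ct=optics.calibration('top')
print('tab',ray(c,238,101,.19))
for z in(.21,.217,.224,.23):print('grip',z,ray(c,499,143,z),ray(ct,371.1,132.5,z))
print('bottle foot-ish edge',ray(c,268,52,0.02))
for z in(.1,.13,.16,.2):print('cap',z,ray(c,232,2,z),ray(ct,235.7,123.5,z))
```

```text
tab [0.5333 0.1972 0.19  ]
grip 0.21 [ 0.5906 -0.0453  0.21  ] [ 0.5896 -0.0438  0.21  ]
grip 0.217 [ 0.5897 -0.0411  0.217 ] [ 0.588  -0.0427  0.217 ]
grip 0.224 [ 0.5887 -0.0368  0.224 ] [ 0.5865 -0.0416  0.224 ]
grip 0.23 [ 0.5879 -0.0332  0.23  ] [ 0.5851 -0.0406  0.23  ]
bottle foot-ish edge [0.6025 0.2254 0.02  ]
cap 0.1 [0.6279 0.2611 0.1   ] [0.6404 0.2589 0.1   ]
cap 0.13 [0.622  0.2494 0.13  ] [0.6328 0.2531 0.13  ]
cap 0.16 [0.6161 0.2376 0.16  ] [0.6253 0.2473 0.16  ]
cap 0.2 [0.6083 0.222  0.2   ] [0.6153 0.2395 0.2   ]
```

```bash
python3 -m jog '[{"linear":[0.7,-0.68,0],"roll":0},{"linear":[0.7,-0.68,0],"roll":0},{"linear":[0.7,-0.68,0],"roll":0},{"linear":[0,0,0.8],"roll":0},{"linear":[0,0,0.8],"roll":0},{"linear":[0,0,0.7],"roll":0},{"linear":[0,0,0],"roll":0},{"linear":[0,0,0],"roll":0}]'
python3 - <<'E'
from h import *
s=env.observe();R=np.array(s['tool_rot']);print((R.T@(np.array([.533,.197,.19])-s['position']))/.04)
E
```

```text
time_s: 2.7
position: [0.5328, 0.1928, 0.2394]
tool_rot: [[0.928, 0.373, -0.002], [0.373, -0.928, -0.0], [-0.002, -0.0, -1.0]]
ft_force: [-0.3, 0.1, 0.7]
grip_width: -0.0003
gripper_force: 0.0
[ 0.0459 -0.0951  1.2357]
```

```bash
python3 -m jog '[{"linear":[0.05,-0.12,0.3],"roll":0},{"linear":[0,0,0.4],"roll":0},{"linear":[0,0,0.2],"roll":0},{"linear":[0,0,0.1],"roll":0},{"linear":[0,0,0.1],"roll":0},{"linear":[0,0,0],"roll":0}]'
python3 -m jog '[{"linear":[0,0,0.1],"roll":0},{"linear":[0,0,0.1],"roll":0},{"linear":[0,0,0.1],"roll":0},{"linear":[0,0,0],"roll":0}]'
python3 -m jog '[{"linear":[0,0,0.1],"roll":0},{"linear":[0,0,0],"roll":0}]'
```

```text
time_s: 3.2
position: [0.5332, 0.199, 0.1958]
tool_rot: [[0.927, 0.374, 0.001], [0.374, -0.927, 0.0], [0.001, 0.0, -1.0]]
ft_force: [-0.1, 0.4, -0.8]
grip_width: 0.0002
gripper_force: 0.0
time_s: 3.53
position: [0.5327, 0.1992, 0.1826]
tool_rot: [[0.927, 0.374, -0.001], [0.374, -0.927, -0.0], [-0.001, -0.0, -1.0]]
ft_force: [0.1, -0.2, -0.0]
grip_width: 0.0
gripper_force: 0.4
time_s: 3.7
position: [0.5327, 0.1992, 0.1787]
tool_rot: [[0.927, 0.374, -0.001], [0.374, -0.927, -0.0], [-0.001, -0.0, -1.0]]
ft_force: [0.7, 0.0, -0.5]
grip_width: -0.0001
gripper_force: 0.0
```

```bash
python3 -m jog '[{"linear":[0,0,0.1],"roll":0},{"linear":[0,0,0.05],"roll":0},{"linear":[0,0,0],"roll":0}]'
python3 -m jog '[{"linear":[0,0,0.05],"roll":0},{"linear":[0,0,0],"roll":0}]'
python3 -m jog '[{"linear":[0,0,0.05],"roll":0},{"linear":[0,0,0],"roll":0}]'
```

```text
time_s: 3.95
position: [0.5331, 0.1993, 0.173]
tool_rot: [[0.927, 0.374, 0.0], [0.374, -0.927, -0.0], [0.0, 0.0, -1.0]]
ft_force: [1.3, 0.3, 1.4]
grip_width: -0.0005
gripper_force: 0.1
time_s: 4.12
position: [0.5332, 0.1993, 0.1725]
tool_rot: [[0.927, 0.375, 0.002], [0.375, -0.927, 0.0], [0.002, 0.001, -1.0]]
ft_force: [-2.0, -0.7, 7.5]
grip_width: -0.0001
gripper_force: 3.9
time_s: 4.28
position: [0.5334, 0.1993, 0.1721]
tool_rot: [[0.927, 0.375, 0.004], [0.375, -0.927, 0.0], [0.004, 0.001, -1.0]]
ft_force: [-4.9, -1.4, 18.8]
grip_width: -0.0001
gripper_force: 9.1
```

The tab is hard against its stop at z 0.172, which is the 18 mm travel expected. I'll retreat upward, travel over to the handle and look.

```bash
python3 -m jog '[{"linear":[0,0,-0.3],"roll":0},{"linear":[0,0,-0.8],"roll":0},{"linear":[0,0,-0.9],"roll":0},{"linear":[0,0,-0.9],"roll":0},{"linear":[0,0,-0.8],"roll":0},{"linear":[0,0,-0.4],"roll":0},{"linear":[-0.3,0.9,0],"roll":0},{"linear":[-0.3,0.9,0],"roll":0},{"linear":[-0.2,0.9,0],"roll":0},{"linear":[-0.2,0.9,0],"roll":0},{"linear":[0,0,0],"roll":0},{"linear":[0,0,0],"roll":0}]'
python3 - <<'E'
from h import *
import cv2
s=env.observe();R=np.array(s['tool_rot']);print((R.T@(np.array([.5914,-.0523,.235])-s['position']))/.04)
cv2.imwrite("pics/w2.png",cv2.resize(optics.get_image('wrist')[:,:,::-1],None,fx=1.25,fy=1.25))
E
```

```text
time_s: 5.28
position: [0.5499, 0.0492, 0.333]
tool_rot: [[0.928, 0.372, -0.001], [0.372, -0.928, 0.0], [-0.001, -0.0, -1.0]]
ft_force: [0.7, -0.2, -0.2]
grip_width: 0.0002
gripper_force: 0.0
[0.0228 2.7415 2.4477]
```

View pics/w2.png

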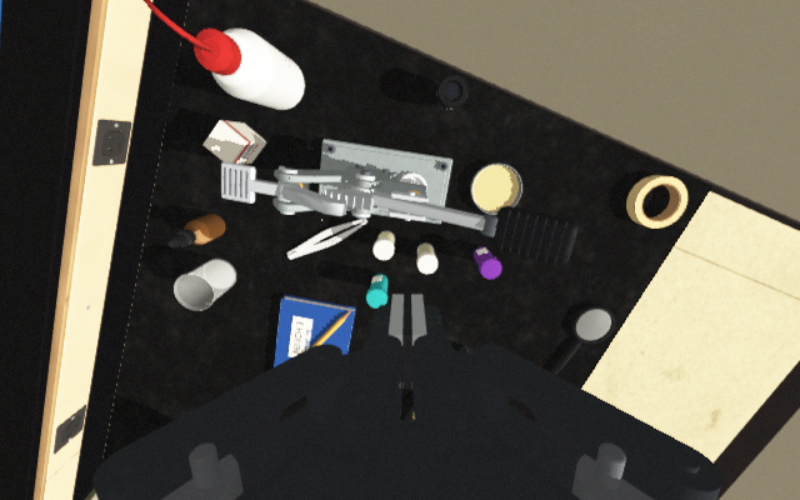

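The picture shows the tab at (237,183) on the enlarged image, apparently tipped outwards and down. The handle runs (497-577, 213-258). I'll move over the handle.

```bash
python3 - <<'E'
from h import *
c=optics.calibration('wrist')
for z in(.172,.19):print('tab',z,ray(c,189.6,146.4,z))
print('grip',ray(c,537/1.25,236/1.25,.214))
E
python3 -m jog '[{"linear":[0.02,0.9,0],"roll":0},{"linear":[0,0.9,0],"roll":0},{"linear":[0,0.9,0],"roll":0},{"linear":[0,0,0.8],"roll":0},{"linear":[0,0,0.8],"roll":0},{"linear":[0,0,0.6],"roll":0},{"linear":[0,0,0],"roll":0},{"linear":[0,0,0],"roll":0}]'
```

```text
tab 0.172 [0.5324 0.2014 0.172 ]
tab 0.19 [0.5376 0.1941 0.19  ]
grip [ 0.5914 -0.0423  0.214 ]
time_s: 6.0
position: [0.5909, -0.0479, 0.2453]
tool_rot: [[0.927, 0.376, -0.001], [0.376, -0.927, 0.001], [-0.001, -0.001, -1.0]]
ft_force: [0.3, 0.3, 0.8]
grip_width: -0.0001
gripper_force: 0.0
```

```bash
python3 -m jog '[{"linear":[0.05,0.1,0.2],"roll":0},{"linear":[0,0,0.2],"roll":0},{"linear":[0,0,0.15],"roll":0},{"linear":[0,0,0.1],"roll":0},{"linear":[0,0,0.1],"roll":0},{"linear":[0,0,0.1],"roll":0},{"linear":[0,0,0.1],"roll":0},{"linear":[0,0,0.1],"roll":0},{"linear":[0,0,0],"roll":0}]'
python3 -m jog '[{"linear":[0,0,0.1],"roll":0},{"linear":[0,0,0.1],"roll":0},{"linear":[0,0,0.1],"roll":0},{"linear":[0,0,0.1],"roll":0},{"linear":[0,0,0.1],"roll":0},{"linear":[0,0,0],"roll":0}]'
```

```text
time_s: 6.75
position: [0.5942, -0.052, 0.2025]
tool_rot: [[0.927, 0.374, -0.001], [0.374, -0.927, 0.0], [-0.001, -0.001, -1.0]]
ft_force: [1.2, -0.4, 0.7]
grip_width: -0.0001
gripper_force: 0.5
time_s: 7.25
position: [0.594, -0.0519, 0.1822]
tool_rot: [[0.927, 0.374, -0.002], [0.374, -0.927, 0.001], [-0.001, -0.001, -1.0]]
ft_force: [-0.6, 0.4, -0.1]
grip_width: 0.0
gripper_force: 0.2
```

```bash
python3 -m jog '[{"linear":[0,0,0.1],"roll":0},{"linear":[0,0,0.1],"roll":0},{"linear":[0,0,0.1],"roll":0},{"linear":[0,0,0.1],"roll":0},{"linear":[0,0,0.1],"roll":0}]'
python3 -m jog '[{"linear":[0,0,0.1],"roll":0},{"linear":[0,0,0.1],"roll":0}]'
python3 - <<'E'
from h import *
import cv2
cv2.imwrite("pics/w3.png",optics.get_image('wrist')[:,:,::-1])
E
```

```text
time_s: 7.67
position: [0.5944, -0.0522, 0.1631]
tool_rot: [[0.927, 0.374, 0.0], [0.374, -0.927, -0.001], [0.0, 0.001, -1.0]]
ft_force: [0.3, -2.5, 6.1]
grip_width: -0.0
gripper_force: 3.0
time_s: 7.83
position: [0.5946, -0.0526, 0.1555]
tool_rot: [[0.927, 0.374, 0.001], [0.374, -0.927, -0.001], [0.001, 0.002, -1.0]]
ft_force: [-0.1, -1.9, 6.7]
grip_width: 0.0003
gripper_force: 3.2
```

View pics/w3.png

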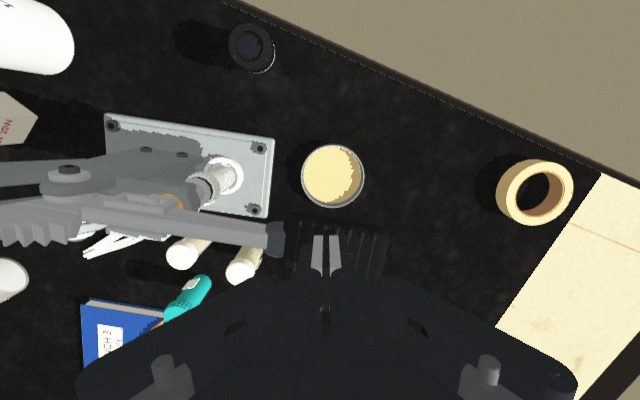

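The fingertips (320-335, 240) rest mid-handle, which spans about x 285-388. The lever is moving, with 6.7 N felt as the ram reaches the cap. I'll continue to the stop.

```bash
python3 -m jog '[{"linear":[0,0,0.1],"roll":0},{"linear":[0,0,0.1],"roll":0}]'
python3 -m jog '[{"linear":[0,0,0.05],"roll":0},{"linear":[0,0,0.05],"roll":0}]'
python3 -m jog '[{"linear":[0,0,0.05],"roll":0},{"linear":[0,0,0],"roll":0}]'
```

```text
time_s: 8.05
position: [0.5947, -0.0527, 0.1477]
tool_rot: [[0.927, 0.374, 0.002], [0.374, -0.927, -0.002], [0.001, 0.002, -1.0]]
ft_force: [0.1, -3.6, 5.6]
grip_width: -0.0001
gripper_force: 3.1
time_s: 8.22
position: [0.5949, -0.0528, 0.1448]
tool_rot: [[0.927, 0.374, 0.002], [0.374, -0.927, -0.002], [0.002, 0.003, -1.0]]
ft_force: [-5.7, -3.0, 26.8]
grip_width: -0.0001
gripper_force: 13.4
time_s: 8.38
position: [0.5949, -0.0528, 0.1447]
tool_rot: [[0.927, 0.374, 0.004], [0.374, -0.927, -0.003], [0.003, 0.004, -1.0]]
ft_force: [-7.2, -2.9, 26.1]
grip_width: -0.0001
gripper_force: 13.0
```

The handle is at its stop: z 0.1447 with the force rising sharply. I'll retreat straight up and check.

```bash
python3 -m jog '[{"linear":[0,0,-0.2],"roll":0},{"linear":[0,0,-0.6],"roll":0},{"linear":[0,0,-0.9],"roll":0},{"linear":[0,0,-0.9],"roll":0},{"linear":[0,0,-0.9],"roll":0},{"linear":[0,0,-0.9],"roll":0},{"linear":[-0.9,0,-0.3],"roll":0},{"linear":[-0.9,0,0],"roll":0},{"linear":[0,0,0],"roll":0},{"linear":[0,0,0],"roll":0}]'
python3 - <<'E'
from h import *
import cv2
c=optics.calibration('wrist')
f=200/np.tan(np.radians(c['fov_y']/2));T=np.array(c['T'])
for n,p in(('grip down',[.594,-.063,.145]),('tab out',[.532,.2,.172]),('tab in',[.532,.197,.19])):
    q=T[:3,:3].T@(np.array(p)-T[:3,3]);print(n,q[0]/q[2]*f+c['cx'],q[1]/q[2]*f+c['cy'])
cv2.imwrite("pics/w4.png",optics.get_image('wrist')[:,:,::-1])
E
```

```text
time_s: 9.22
position: [0.5264, -0.0789, 0.3293]
tool_rot: [[0.928, 0.373, -0.001], [0.373, -0.928, 0.001], [-0.0, -0.001, -1.0]]
ft_force: [-0.9, 0.2, -0.3]
grip_width: 0.0001
gripper_force: 0.0
grip down 334.58518710681915 118.63749240220201
tab out 67.45040524884064 76.81144570957626
tab in 53.6588442070024 75.68593357649583
```

View pics/w4.png

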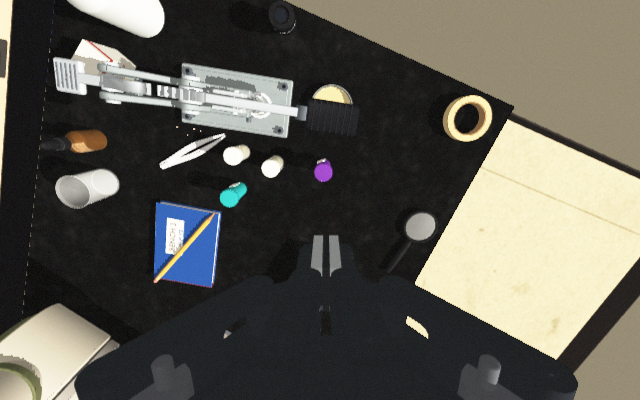

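The handle centre at (333,118) matches the lever-down prediction (335,119). The tab at (68,77) matches the pawl-out prediction (67,77), and the bystanders are in place. I'll hand it in.

```bash
python3 -c "
from rig import env
print(env.close_job())"
```

```text
the job is handed in; nothing more can be done
None
```

The job is handed in after about 9 s of robot time: the pawl is tipped out and stays out, the lever is down at its stop so the cap should be fully on (I didn't measure the cap itself), and the hand is clear with nothing else disturbed.

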